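# Fit the scraper arm to the chocolate warming pan

## Task

The blue scraper arm lies with its hub under the wire cooling rack and its blade sticking out: get it out from there and fit it upright on the drive shaft of the warming pan: lower it over the shaft clear of the red keeper, then turn it until the blade is beneath the keeper and its keyway drops over the brass key, so that the hub sits fully down on the pan floor. Let go of it there, and leave the cake on the rack, the jar and the spatula where they are.

Things in the scene. Friction and masses are not known exactly. Their poses are not given: they have to be found in the camera images.
- pan: Fixed round warming pan, 380 wide, origin at the centre of its underside on the bench. Its flat floor is 36 above the bench, its rim (inner radius 185) 56 above the bench. The dark upright drive shaft in its centre is 20 thick and stands 62 above the pan floor, its top 9 tapered to 12 thick. +x is the home direction: the brass key and the red keeper lie that way. (All sizes in mm.)
- pan_seat (a point): Point on the shaft axis at the pan floor, where the underside of the hub lies when it is home. Axes as pan.
- shaft_top (a point): Centre of the shaft's top, 62 above the pan floor. Axes as pan.
- key (a point): Outer top edge of the brass key: 7 wide, standing out to 16 from the shaft axis on the pan's +x side, from the pan floor up to 14 above it. A hub turned the wrong way rides on top of it, 14 above the floor.
- keeper (a point): Centre of the top face of the red hold-down hook on the pan's +x rim, 64 above the pan floor. Its plate is 60 wide, 8 thick, reaches in to 130 from the shaft axis and leaves 56 clear above the pan floor. The blade cannot be lowered past it in the home direction: lower it 20 degrees or more to either side of home, then swing it in beneath.
- rack: Fixed wire cooling rack, origin on the bench in front of its front edge. In its own frame (x away from the robot) the wire top spans x 30 to 260 and y -100 to 100; wires of 6, underside 67 and top 74 above the bench; thin legs at the four corners.
- scraper_hub (a point): Loose scraper arm, 0.35 to 0.55 kg, 190 long: centre of its blue upright cylindrical hub, 50 diameter, 55 high (point 27.5 above its underside, on the bore axis). +x runs from hub along the arm to the blade, +z up. Bore 22.4 diameter right through, with one keyway, 10 wide, out to 17.5 from the axis, full height, on the +x side. At the start the hub stands on the bench beneath the rack.
- scraper_foot (a point): Centre of the underside of the hub, on the bore axis. Axes as scraper_hub.
- scraper_blade (a point): Centre of the blue upright blade at the end of the arm: 70 long (95 to 165 from the hub axis), 8 thick in y, 32 high, lower edge level with the hub's underside; at the start it sticks out of the rack towards the robot. Between hub and blade runs a steel bar, 14 wide, 4 to 16 above the underside. Axes as scraper_hub.
- cake_rack: Star-shaped chocolate cake in a dark paper mould, 100 across, 36 high, standing on the rear half of the wire rack (sizes in mm; origin under its centre). Leave it.
- jar: Yellow jar with white cap, 64 wide, 90 high, in the middle of the bench between pan and rack, towards the back (sizes in mm; origin under its centre). Leave it.
- spatula_tip (a point): Spatula 150 long lying in front of the robot, along x, under 30 high, handle towards the robot: this is its far tip (sizes in mm). Leave it.
Mind the look-alikes: they are no part of the job. Of the things like the part that bears scraper_hub, leave any that is brown or orange; of the rest the larger one is meant.

How it is judged (in metres and radians):
On the way, in this order (a step that is already met when the one before it is completed fails the run):
1. the scraper's hub is threaded on the shaft, riding higher than its home, not yet over the key (horizontal distance between scraper_foot and pan_seat below 0.006 m and z of scraper_foot in the frame of pan_seat between 0.009 and 0.05 m), for 0.1 s.
2. the keyway has dropped over the key and the hub is down on the pan floor (horizontal distance between scraper_foot and pan_seat below 0.005 m and z of scraper_foot in the frame of pan_seat below 0.004 m), for 0.2 s.
At the end, for the whole second after the job is handed in: The scraper's hub is on the shaft (axes within 5 mm), upright within 4 degrees, its underside within 4 mm of the pan floor, the arm within 11 degrees of the home direction with the blade beneath the keeper, at rest and released (all of step 2 and angle between scraper_hub's own z axis and vertical below 0.07 rad and angle between the x axis of scraper_hub and the x axis of pan, either way round below 0.2 rad and x of scraper_blade in the frame of pan_seat above 0.11 m and linear speed of scraper below 0.02 m/s); the robot touches nothing.
It fails at once if the cake on the rack is shifted by more than 30 mm (distance of cake_rack from where it was at the start of the episode above 0.03 m).
It fails at once if the jar or the spatula is shifted by more than 30 mm (distance of any of jar, spatula_tip from where it was at the start of the episode above 0.03 m).
It also fails if it takes over 64 s, if anything falls off the work surface, if the arm or the gripper's body presses on something with over 40 N, if the wrist force passes 120 N, or if a joint passes its speed limit or range.

## Robot

A 6-joint arm with a two-finger parallel gripper is mounted at the origin on the work surface. World frame = base frame: x ahead of the robot, y to its left, z up, the work surface at z = 0. Lengths are in m, angles in degrees, forces in N, time in s.
With the tool pointing down it reaches from about 0.4 to 0.825 m from the base axis. Payload 7 kg.
Tool frame: the origin (TCP) lies midway between the tips of the shut fingers; the grasp point (between the pads) lies hold_point_z behind it (hold_point_z is the distance from the TCP to the grasp point, in m); z points along the fingers, y is the line along which they close (so a half turn about z gives the same grasp; the last joint's range is limited). The gripper opens to 88 mm and grips with 3 to 60 N. Pads are 19 mm wide; open, the fingers measure 130 mm over their backs; the gripper's body (78 mm by 193 mm) begins 47 mm behind the grasp point.
Start: joints at [93.169, 20.546, 0.682, 0, -70.136, -16.507], TCP at [0.156, 0.657, 0.227] pointing down, gripper open.
Joint ranges: [-176.03, 176.03], [-82.01, 121.73], [-58.28, 71.71], [-173.87, 95.51], [-174.79, -0.11], [-173.66, 173.66]. Speed limits (degrees/s): [136.94, 136.94, 172.46, 180, 180, 180].

## Interface

Orientations are given as [roll, pitch, yaw] about the fixed x, y, z axes, in that order (R = Rz(yaw) Ry(pitch) Rx(roll)).
In Python, from plant import * gives the robot as it stands.
- The arm moves only by the tool step_arm, never from a script. Its argument "steps" is a list that holds one entry, the list of rows, each a list of 6 numbers: the shift along the tool's x, y, z scaled (see below), then the turn, a rotation vector about the tool's x, y, z scaled (see below). In form: [[[tx, ty, tz, wx, wy, wz], ...]]. A call has 1 to 20 rows; each row is the pose to reach, as a shift and turn from the pose commanded when the call began, along the tool's axes at that moment; what a row does not reach only later rows make up. The controller multiplies each number of a shift by 100 mm and each number of a turn by 0.5 rad. A row lasts 1/10 s, in which the tool goes at most 50 mm and 8.59 degrees, less where a joint would pass 70% of its speed; a pose out of reach is approached as far as the arm can. A call with a number of a shift or a turn outside -1 to 1 is refused whole. A call with a gripper value outside its range is refused whole. "jaw" is the closure in counts, from 0 (fully open) to 255 (shut), set as the call begins (left out, the last holds). The fingers move at their own pace and stop on an object; the grip force is fixed at half the most. Time passes only in rows, so rows that repeat a pose let the fingers close. It gives the time, the measured TCP pose, the force, the opening and the grip force at its end, in the units of the state.
- get_obs(): the state, without advancing time (a new reading comes with each control period).
- snapshot(name): name is "scene" or "top" or "wrist"; returns (picture, depth): 384x512x3 uint8, red, green, blue; 384x512 float32, m along the optical axis (not along the pixel's ray), 0 where there is no reading.
- calibration(name): a dict with "mtx" (3x3 intrinsics, pixels), "dist" ([k1, k2, p1, p2, k3] as OpenCV has them; the pictures are not rectified), "rvec" (rotation vector, rad) and "tvec" (3), from world to camera coordinates, as OpenCV has them. Camera axes: x right, y down, z forward; pixel columns grow to the right and rows downward; lengths in m; the calibration is good to about 2 mm. A picture is of the moment at which its call begins: read the wrist's pose just before it. calibration takes no time and is no camera call; for the wrist camera it gives the pose at the moment of the call.
- close_job(): hands the job in; it is judged then, once.
The state is a dict: "clock": time; "joint_pos": joint angles; "qvel": joint speeds; "tau": joint torques, N m; "tool_pos": TCP position; "orientation": TCP orientation; "force": force on the tool from outside, world axes, zero at the start; "moment": the same for the moment, N m; "opening": finger opening in m; "gripper_force": force on a finger pad.
Only numpy, scipy, OpenCV 4.12 (cv2) and the standard library are available. Lean on these libraries where they do the work, as an engineer would, in place of code of your own. Each camera call takes 0.05 s, during which the arm holds its last target. There are 200 camera calls.

## Working session

There is one attempt and no reset: what is moved stays moved. The work goes in short steps, Python scripts to look and compute and a tool call to move; the robot and the scene stay as the last step left them, time stands still between calls to the robot, and variables do not carry over. Pictures are saved under pics/ and viewed, at most 10 in all, crops included, and the job is handed in when it is done.

Besides the shell and the picture viewer there is one more tool, called after "Request:" as name([rows], argument=value, ...), one row to a line, values as JSON. step_arm: Moves the arm, as the interface text tells. Its arguments: {"type":"object","properties":{"steps":{"type":"array","items":{"type":"array","items":{"type":"array","items":{"type":"number","minimum":-1,"maximum":1}}}},"jaw":{"type":"number"}},"required":["steps"]}

```bash
mkdir -p pics; ls; python3 - <<'E'
from plant import *
import cv2,numpy as np
print(get_obs())
for n in ("scene","top"):
    p,d=snapshot(n); cv2.imwrite(f"pics/{n}0.png",p[:,:,::-1]); np.savez(f"{n}0.npz",p=p,d=d)
    print(n,calibration(n))
E
```

```text
pics
{'clock': 0.0, 'joint_pos': array([ 9.31695100e+01,  2.05903809e+01,  6.34655326e-01, -2.11324925e-02,
       -7.01365108e+01, -1.65060474e+01]), 'qvel': array([ 0.03084799, -0.02395751, -0.01354712, -0.05875103, -0.0654112 ,
       -0.06151994]), 'tau': array([ 2.11029233e-03, -5.82720172e+01,  2.93057656e+01,  6.99679077e+00,
        7.02322679e-03, -1.52330790e-04]), 'tool_pos': array([0.15561925, 0.65631273, 0.22563811]), 'orientation': array([ 1.79905920e+02, -7.16118418e-03, -1.33437279e+01]), 'force': array([0.10665809, 1.05530472, 1.14536666]), 'moment': array([-0.01370529,  0.02305258,  0.05959704]), 'gripper_force': 0.0, 'opening': 0.08753200869297834}
scene {'mtx': array([[395.07333057,   0.        , 257.53327725],
       [  0.        , 395.07333057, 202.06539932],
       [  0.        ,   0.        ,   1.        ]]), 'dist': array([-0.03782914,  0.        ,  0.        ,  0.        ,  0.        ]), 'rvec': array([ 1.12059694,  2.38251272, -0.99309159]), 'tvec': array([ 0.15314791, -0.30303893,  1.56849916])}
top {'mtx': array([[494.19536436,   0.        , 255.72180086],
       [  0.        , 494.19536436, 197.65883309],
       [  0.        ,   0.        ,   1.        ]]), 'dist': array([-0.02087689,  0.        ,  0.        ,  0.        ,  0.        ]), 'rvec': array([ 2.13409098, -2.14949076,  0.17307838]), 'tvec': array([0.22029226, 0.51089308, 1.73426864])}
```

View pics/scene0.png

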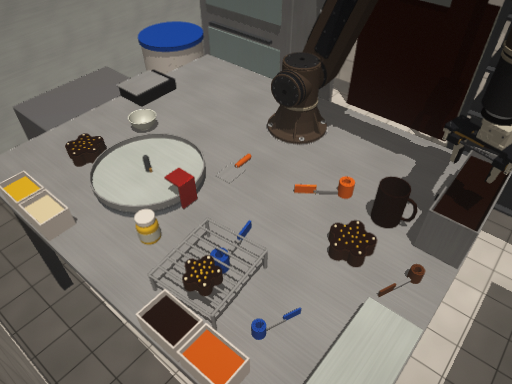

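View pics/top0.png

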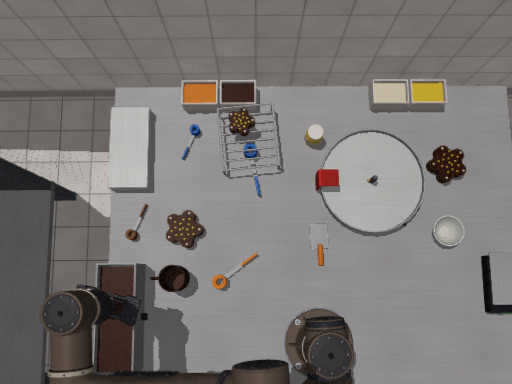

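Candidates for the scraper: brown (top 137,222), orange (top 235,270), small blue free on the bench (top 192,142), and blue under the rack (top 250,150 with blade at 257,186). The one under the rack fits, being blue, larger and under the wires. I'll confirm it with a crop and measure.

```bash
cat > h.py <<'E'
import cv2,numpy as np
from scipy.spatial.transform import Rotation as Ro
def ray(c,uv,z):
    uv=np.asarray(uv,float).reshape(-1,1,2)
    n=cv2.undistortPoints(uv,c["mtx"],np.array(c["dist"])).reshape(-1,2)
    R=cv2.Rodrigues(np.array(c["rvec"]))[0]; o=-R.T@np.array(c["tvec"])
    d=np.c_[n,np.ones(len(n))]@R
    return o+d*((z-o[2])/d[:,2])[:,None]
def mask(p,lo,hi):
    return cv2.inRange(cv2.cvtColor(p,cv2.COLOR_RGB2HSV),np.array(lo),np.array(hi))
BLUE=((105,120,60),(125,255,255)); RED=((172,120,60),(180,255,255)); RED2=((0,180,80),(4,255,255))
def blobs(m,a=8):
    n,l,s,c=cv2.connectedComponentsWithStats(m)
    return [(np.round(c[i],1),s[i].tolist(),np.argwhere(l==i)[:,::-1]) for i in range(1,n) if s[i][4]>=a]
E
python3 - <<'E'
from plant import *
from h import *
p=np.load("top0.npz")["p"];q=np.load("scene0.npz")["p"]
for n,im in(("top",p),("scene",q)):
    c=calibration(n)
    for nm,col in(("blue",[BLUE]),("red",[RED,RED2])):
        m=sum(mask(im,*k) for k in col).astype(np.uint8)
        for ce,s,px in blobs(m):
            z=.02 if nm=="blue" else .1
            w=ray(c,px,z)[:,:2]; r=cv2.minAreaRect((w*1000).astype(np.float32))
            print(n,nm,ce,s,"w",w.mean(0).round(4),"rect",np.round(r[0],1),np.round(r[1],1),round(r[2],1))
c=calibration("top")
print("shaft", ray(c,[373,180],.098).round(4), "key?",ray(c,[367,181],.05).round(4))
a=cv2.resize(p[90:210,200:300],None,fx=5,fy=5,interpolation=cv2.INTER_CUBIC)[:600,:400]
b=cv2.resize(p[130:230,310:390],None,fx=5,fy=6,interpolation=cv2.INTER_CUBIC)
cv2.imwrite("pics/crop.png",np.hstack([a,b])[:,:,::-1])
E
```

```text
top blue [194.7 129.8] [190, 125, 10, 11, 83] w [0.7721 0.441 ] rect [771.4 441.8] [38.8 33.4] 0.6
top blue [249.4 145.7] [244, 143, 12, 6, 55] w [0.7099 0.2383] rect [710.7 238. ] [40.6 19. ] 89.6
top blue [184.8 153.2] [182, 147, 6, 13, 25] w [0.683  0.4764] rect [684.1 476.2] [ 7.8 47.3] 68.1
top blue [250.4 153.9] [244, 150, 13, 8, 69] w [0.6788 0.235 ] rect [679.2 235.1] [24.6 45.4] 8.0
top blue [257.  185.7] [255, 177, 5, 19, 43] w [0.5596 0.2114] rect [558.7 211.2] [68.2  7.9] 10.7
top red [327.2 177.6] [316, 170, 22, 17, 328] w [ 0.5723 -0.0334] rect [570.8 -31. ] [74.5 56.9] 89.6
scene blue [170.3  36.1] [138, 22, 65, 30, 1556] w [-0.2514 -1.0317] rect [ -253.4 -1039.5] [407.6 356.1] 45.5
scene blue [245.3 228.6] [239, 221, 12, 15, 92] w [0.5519 0.2122] rect [549.  212.4] [59.6 19.1] 10.5
scene blue [220.  255.8] [210, 249, 19, 16, 154] w [0.6717 0.2236] rect [670.6 226.7] [25.3 63.8] 5.6
scene blue [224.4 249.2] [222, 248, 6, 4, 8] w [0.6474 0.2174] rect [647.1 218.1] [ 2.9 18. ] 8.2
scene blue [221.4 266.9] [215, 261, 13, 12, 57] w [0.6966 0.2521] rect [695.9 247.8] [45. 18.] 81.4
scene blue [292.  313.6] [283, 308, 18, 12, 98] w [0.6883 0.4807] rect [687.7 481.3] [12.8 49.5] 67.9
scene blue [258.4 328.6] [251, 319, 15, 21, 256] w [0.7709 0.4427] rect [772.  442.1] [51.3 33.4] 38.9
scene red [179.  177.3] [166, 168, 28, 19, 283] w [ 0.5759 -0.0312] rect [575.8 -32.3] [57.8 70.2] 0.1
shaft [[ 0.563  -0.1937  0.098 ]] key? [[ 0.5687 -0.1838  0.05  ]]
```

View pics/crop.png

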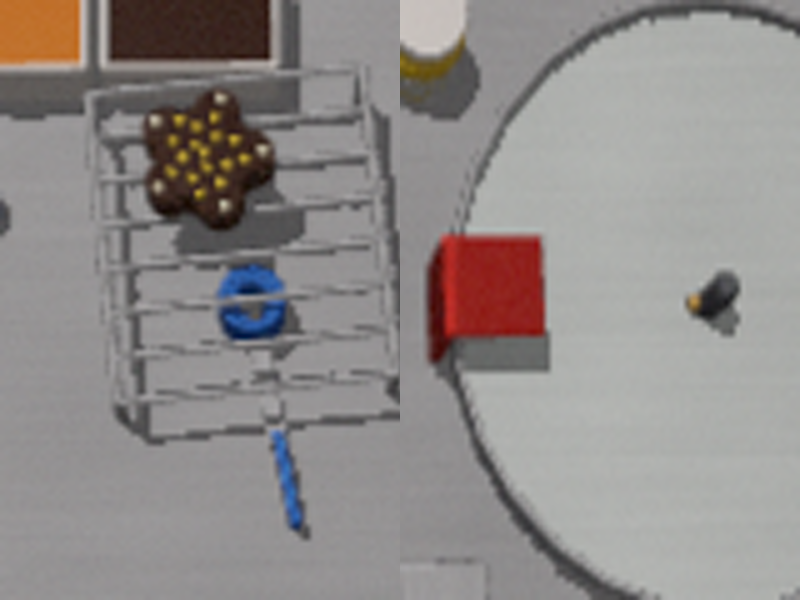

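The crop confirms it. The blue hub under the wires is at crop (252,300) with its blade at (287,480), and it is larger than the free blue one (13 px across against 10). The brass key is left of the shaft at crop (693,302) and the keeper is at (495,287).

```bash
python3 - <<'E'
from plant import *
import plant
from h import *
print([n for n in dir(plant) if not n.startswith('__')], globals().get('hold_point_z'))
z=np.load("top0.npz");p=z["p"];c=calibration("top")
print("blade ends",ray(c,[[255.5,177],[258.5,195]],.032).round(4),"rack front px(231..300,177)",ray(c,[[230,177],[258,175],[279,173]],.07).round(3))
print("hub",ray(c,[250.3,150],.055).round(4))
print("shaft top",ray(c,[375,177],.098).round(4),"key",ray(c,[368.5,180.3],.05).round(4))
# pan floor fit
h=cv2.cvtColor(p,cv2.COLOR_RGB2HSV); m=((h[...,2]>150)&(h[...,1]<40)).astype(np.uint8)
for ce,s,px in blobs(m,3000):
    print(ce,s)
    if abs(ce[0]-373)<15:
        mm=np.zeros_like(m); mm[px[:,1],px[:,0]]=1
        hu=cv2.convexHull(px.astype(np.float32)).reshape(-1,2)
        w=ray(c,hu,.05)[:,:2]
        print("circ",cv2.minEnclosingCircle((w*1000).astype(np.float32)))
print(calibration("wrist"))
E
```

```text
['PlanningError', 'calibration', 'close_job', 'get_obs', 'hold_point_z', 'snapshot'] 0.0188
blade ends [[0.5896 0.2168 0.032 ]
 [0.5233 0.2065 0.032 ]] rack front px(231..300,177) [[0.583 0.308 0.07 ]
 [0.589 0.208 0.07 ]
 [0.596 0.133 0.07 ]]
hub [[0.6846 0.235  0.055 ]]
shaft top [[ 0.5736 -0.2012  0.098 ]] key [[ 0.5712 -0.1893  0.05  ]]
[134.3 158.8] [0, 80, 247, 166, 14235]
[373.5 181.4] [323, 132, 99, 100, 7303]
circ ((570.361328125, -198.74143981933594), 182.56845092773438)
{'mtx': array([[293.75743938,   0.        , 259.67047088],
       [  0.        , 293.75743938, 192.56889236],
       [  0.        ,   0.        ,   1.        ]]), 'dist': array([0.02054076, 0.        , 0.        , 0.        , 0.        ]), 'rvec': array([-1.81643754,  2.29913061,  0.35526913]), 'tvec': array([ 0.67434565, -0.03877562,  0.39132747])}
```

Request:
step_arm([
  [[0.47,0.35,0,0,0,0],[0.94,0.7,0,0,0,0],[0.94,0.7,0,0,0,0],[0.94,0.7,0,0,0,0]],
])

```text
clock: 0.5
tool_pos: [0.2325, 0.5651, 0.2269]
orientation: [180.0, 0.0, -13.5]
force: [-0.1, -0.2, -0.4]
opening: 0.0873
gripper_force: 0.0
```

Request:
step_arm([
  [[0.4,0.3,0,0,0,0],[0.8,0.6,0,0,0,0],[0.94,0.7,0,0,0,0],[0.94,0.7,0,0,0,0]],
])

```text
clock: 0.9
tool_pos: [0.3074, 0.4762, 0.2267]
orientation: [-180.0, 0.0, -13.5]
force: [-0.2, 0.2, 1.1]
opening: 0.0878
gripper_force: 0.0
```

Request:
step_arm([
  [[0.4,0.3,0,0,0,0],[0.8,0.6,0,0,0,0],[0.94,0.7,0,0,0,0],[0.94,0.7,0,0,0,0]],
])

```text
clock: 1.3
tool_pos: [0.3825, 0.387, 0.2265]
orientation: [180.0, -0.0, -13.4]
force: [-0.9, 0.3, -0.2]
opening: 0.0877
gripper_force: 0.0
```

Request:
step_arm([
  [[0.4,0.3,0,0,0,0],[0.8,0.6,0,0,0,0],[0.94,0.7,0,0,0,0],[0.94,0.7,0,0,0,0]],
])

```text
clock: 1.7
tool_pos: [0.4579, 0.2976, 0.2263]
orientation: [180.0, 0.0, -13.4]
force: [-0.9, -0.2, 0.6]
opening: 0.0879
gripper_force: 0.0
```

Request:
step_arm([
  [[0.3,0.25,0,0,0,-0.25],[0.6,0.5,0,0,0,-0.5],[0.6,0.65,0,0,0,-0.82],[0.6,0.65,0,0,0,-0.82],[0.6,0.65,0,0,0,-0.82]],
])

```text
clock: 2.2
tool_pos: [0.5003, 0.222, 0.2265]
orientation: [-180.0, -0.0, 10.0]
force: [-0.2, 0.3, 0.8]
opening: 0.0876
gripper_force: 0.0
```

```bash
python3 - <<'E'
from plant import *
from h import *
o=get_obs(); print(o["clock"],o["tool_pos"],o["orientation"])
c=calibration("wrist"); p,d=snapshot("wrist"); cv2.imwrite("pics/w1.png",p[:,:,::-1])
for ce,s,px in blobs(mask(p,*BLUE),60):
    w=ray(c,px,.032)[:,:2]; r=cv2.minAreaRect((w*1000).astype(np.float32)); print(ce,s,np.round(r[0],1),np.round(r[1],1),r[2])
E
```

```text
2.2 [0.50025432 0.22200272 0.22653111] [-1.79982301e+02 -1.33046717e-02  1.00495144e+01]
[277.7   8. ] [256, 0, 45, 22, 575] [670.7 233.2] [19.  45.7] 9.889641761779785
[277.2 120.8] [274, 91, 8, 61, 433] [559.5 211.6] [68.3  8.1] 10.886826515197754
```

View pics/w1.png

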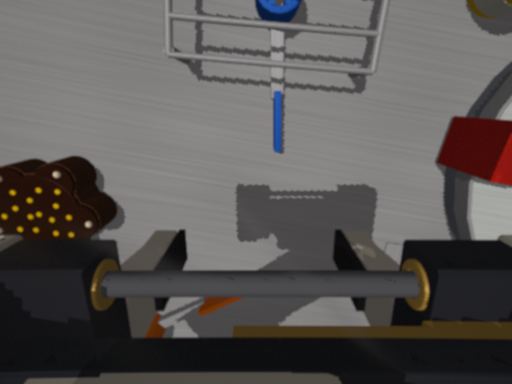

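The wrist view shows the blade at (277,121) in front of the rack's front wire, the hub at (278,8), and the keeper at the right (480,150).

Request:
step_arm([
  [[0.2,0.1,0.4,0,0,-0.03],[0.34,0.21,0.8,0,0,-0.03],[0.34,0.21,1,0,0,-0.03],[0.34,0.21,1,0,0,-0.03]],
])

```text
clock: 2.65
tool_pos: [0.5358, 0.2058, 0.1231]
orientation: [179.9, 0.3, 10.9]
force: [-0.8, -0.8, -0.3]
opening: 0.088
gripper_force: 0.0
```

Request:
step_arm([
  [[0,0,0.3,0,0,0],[0,0,0.6,0,0,0],[0,0,0.9,0,0,0],[0,0,0.9,0,0,0]],
])

```text
clock: 3.05
tool_pos: [0.5358, 0.2059, 0.0345]
orientation: [179.9, 0.2, 11.0]
force: [-0.5, -0.9, 1.1]
opening: 0.0878
gripper_force: 0.0
```

Request:
step_arm([
  [[0,0,0.15,0,0,0],[0,0,0.28,0,0,0],[0,0,0.28,0,0,0]],
])

```text
clock: 3.35
tool_pos: [0.5373, 0.2062, 0.0086]
orientation: [180.0, 0.0, 11.0]
force: [-1.1, -1.0, -0.0]
opening: 0.0872
gripper_force: 0.0
```

Request:
step_arm([
  [[0,0,0,0,0,0],[0,0,0,0,0,0],[0,0,0,0,0,0],[0,0,0,0,0,0],[0,0,0,0,0,0],[0,0,0,0,0,0],[0,0,0,0,0,0],[0,0,0,0,0,0],[0,0,0,0,0,0],[0,0,0,0,0,0]],
], jaw=255)

```text
clock: 4.35
tool_pos: [0.5375, 0.2058, 0.0085]
orientation: [180.0, 0.0, 11.0]
force: [-0.1, -0.1, 0.7]
opening: 0.0133
gripper_force: 0.0
```

Request:
step_arm([
  [[0,0,0,0,0,0],[0,0,0,0,0,0],[0,0,0,0,0,0],[0,0,0,0,0,0],[-0.1,0,0,0,0,0],[-0.2,0,0,0,0,0],[-0.35,0,0,0,0,0],[-0.5,0,0,0,0,0],[-0.65,0,0,0,0,0],[-0.8,0,0,0,0,0],[-0.9,0,0,0,0,0],[-1,0,0,0,0,0],[-1,0,0,0,0,0]],
], jaw=255)

```text
clock: 5.65
tool_pos: [0.4376, 0.1858, 0.0085]
orientation: [180.0, 0.1, 11.0]
force: [-3.0, -0.1, -0.8]
opening: 0.0076
gripper_force: 30.0
```

Request:
step_arm([
  [[-0.1,0,0,0,0,0],[-0.25,0,0,0,0,0],[-0.4,0,0,0,0,0],[-0.5,0,0,0,0,0],[-0.6,0,0,0,0,0],[-0.6,0,0,0,0,0]],
])

```text
clock: 6.25
tool_pos: [0.3791, 0.1745, 0.0085]
orientation: [180.0, 0.1, 11.0]
force: [-3.2, 0.1, 0.1]
opening: 0.008
gripper_force: 30.0
```

```bash
python3 - <<'E'
from plant import *
from h import *
o=get_obs(); print(o["clock"],o["tool_pos"],o["orientation"],o["opening"],o["gripper_force"])
for n in("top","scene"):
  c=calibration(n); p,d=snapshot(n); cv2.imwrite(f"pics/{n}2.png",p[:,:,::-1])
  for ce,s,px in blobs(mask(p,*BLUE)):
    print(n,ce,s,ray(c,ce,.05)[0].round(4))
E
```

```text
6.25 [0.37907255 0.17446611 0.00848253] [1.79963802e+02 7.26382390e-02 1.10266084e+01] 0.007988532258542812 29.996175169944763
top [194.7 129.8] [190, 125, 10, 11, 83] [0.763  0.4374 0.05  ]
top [184.9 153.2] [182, 147, 6, 13, 23] [0.6755 0.4718 0.05  ]
top [258.9 192.9] [253, 186, 13, 15, 139] [0.528  0.2052 0.05  ]
scene [170.3  36.1] [138, 22, 65, 30, 1555] [-0.2016 -0.9683  0.05  ]
scene [267.8 197.8] [263, 190, 9, 14, 68] [0.4334 0.201  0.05  ]
scene [248.5 221.3] [241, 210, 16, 24, 341] [0.5447 0.2188 0.05  ]
scene [292.  313.6] [283, 308, 18, 12, 98] [0.7031 0.4892 0.05  ]
scene [258.4 328.6] [251, 319, 15, 21, 256] [0.7829 0.4525 0.05  ]
```

View pics/scene2.png

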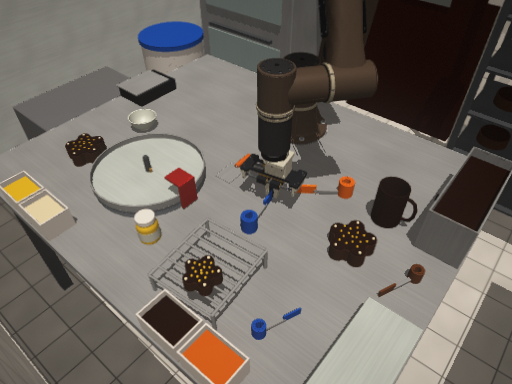

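The view shows the hub clear of the rack at (249,221), with the blade in the gripper and the other things undisturbed. Next: release, lift, turn to yaw -79, and look at the hub.

Request:
step_arm([
  [[0,0,0,0,0,0],[0,0,0,0,0,0],[0,0,0,0,0,0],[0,0,0,0,0,0],[0,0,-0.2,0,0,0],[0,0,-0.5,0,0,0],[0,0,-0.9,0,0,0],[0,0,-1,0,0,0],[0,0,-1,0,0,0]],
], jaw=150)

```text
clock: 7.25
tool_pos: [0.3815, 0.1763, 0.1103]
orientation: [-179.8, -0.2, 11.0]
force: [-0.3, 0.2, -0.2]
opening: 0.0362
gripper_force: 0.0
```

Request:
step_arm([
  [[0.38,-0.15,-0.4,0,0,0],[0.76,-0.3,-0.8,0,0,0],[0.76,-0.3,-1,0,0,0],[0.76,-0.3,-1,0,0,0]],
], jaw=0)

```text
clock: 7.65
tool_pos: [0.4522, 0.2212, 0.2107]
orientation: [-179.9, -0.2, 11.0]
force: [-0.4, 0.1, -0.3]
opening: 0.0625
gripper_force: 0.0
```

Request:
step_arm([
  [[0.38,-0.15,0,0,0,0.25],[0.76,-0.3,0,0,0,0.5],[0.76,-0.3,0,0,0,0.785],[0.76,-0.3,0,0,0,0.785]],
])

```text
clock: 8.05
tool_pos: [0.5179, 0.2628, 0.2054]
orientation: [179.8, 0.2, -11.6]
force: [0.3, -0.1, -0.4]
opening: 0.087
gripper_force: 0.0
```

Request:
step_arm([
  [[0,0,0,0,0,0.25],[0,0,0,0,0,0.5],[0,0,0,0,0,0.785],[0,0,0,0,0,0.785]],
])

```text
clock: 8.45
tool_pos: [0.5172, 0.2625, 0.2076]
orientation: [179.9, 0.0, -33.9]
force: [-0.9, -0.1, 0.9]
opening: 0.0876
gripper_force: 0.0
```

Request:
step_arm([
  [[0,0,0,0,0,0.25],[0,0,0,0,0,0.5],[0,0,0,0,0,0.785],[0,0,0,0,0,0.785]],
])

```text
clock: 8.85
tool_pos: [0.5176, 0.2628, 0.208]
orientation: [180.0, 0.0, -56.2]
force: [-0.2, 0.3, 0.1]
opening: 0.0879
gripper_force: 0.0
```

Request:
step_arm([
  [[0,0,0,0,0,0.25],[0,0,0,0,0,0.5],[0,0,0,0,0,0.785],[0,0,0,0,0,0.785],[0,0,0,0,0,0.785]],
])

```text
clock: 9.35
tool_pos: [0.518, 0.263, 0.2084]
orientation: [180.0, -0.0, -78.4]
force: [0.3, 0.6, 0.2]
opening: 0.0877
gripper_force: 0.0
```

```bash
cat > look.py <<'E'
from plant import *
from h import *
import sys
o=get_obs(); print(o["clock"],o["tool_pos"].round(4),o["orientation"].round(2),o["joint_pos"].round(1),o["opening"])
c=calibration("wrist"); p,d=snapshot("wrist"); cv2.imwrite(f"pics/{sys.argv[1]}.png",p[:,:,::-1]); np.savez(sys.argv[1],p=p,d=d)
R=cv2.Rodrigues(c["rvec"])[0]; print("cam",(-R.T@c["tvec"]).round(3))
for ce,s,px in blobs(mask(p,*BLUE),40):
    for z in(.032,.055):
        w=ray(c,px,z)[:,:2]; r=cv2.minAreaRect((w*1000).astype(np.float32)); print(ce,s,z,np.round(r[0],1),np.round(r[1],1),round(r[2],1))
E
python3 look.py w2
```

```text
9.35 [0.518  0.263  0.2084] [179.99  -0.   -78.42] [ 46.2  12.5 -13.   -0.  -64.5 -34.6] 0.08765196355333948
cam [0.534 0.182 0.367]
[259.6 121.5] [237, 97, 47, 49, 1435] 0.032 [528.9 205.8] [50.7 51.5] 21.3
[259.6 121.5] [237, 97, 47, 49, 1435] 0.055 [529.3 204.2] [47.3 48. ] 21.3
[375.5 120.6] [343, 117, 66, 8, 510] 0.032 [403.9 179.2] [72.1  7.5] 11.3
[375.5 120.6] [343, 117, 66, 8, 510] 0.055 [412.8 179.4] [67.2  7. ] 11.3
```

View pics/w2.png

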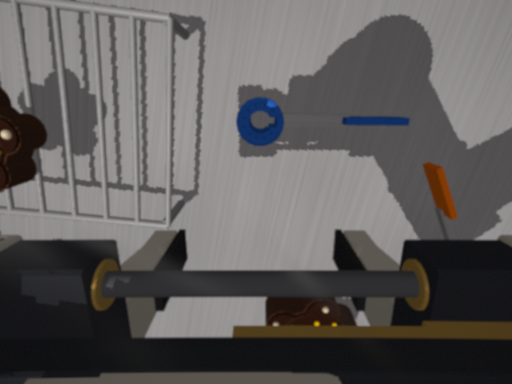

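The view shows the hub ring at (260,121) and the blade at (375,121), with clear space all round. I'll descend over the hub.

Request:
step_arm([
  [[0.3,0,0.3,0,0,0],[0.595,0.01,0.6,0,0,0],[0.595,0.01,0.93,0,0,0],[0.595,0.01,0.93,0,0,0],[0.595,0.01,0.93,0,0,0]],
])

```text
clock: 9.9
tool_pos: [0.5289, 0.2047, 0.116]
orientation: [180.0, -0.0, -78.8]
force: [0.2, -0.6, 0.6]
opening: 0.0876
gripper_force: 0.0
```

Request:
step_arm([
  [[0,0,0.3,0,0,0],[0,0,0.6,0,0,0],[0,0,0.8,0,0,0],[0,0,0.93,0,0,0],[0,0,0.93,0,0,0]],
])

```text
clock: 10.4
tool_pos: [0.5287, 0.2051, 0.0224]
orientation: [180.0, -0.0, -78.8]
force: [-0.2, -0.3, 0.1]
opening: 0.0875
gripper_force: 0.0
```

Request:
step_arm([
  [[0,0,0,0,0,0],[0,0,0,0,0,0],[0,0,0,0,0,0],[0,0,0,0,0,0],[0,0,0,0,0,0],[0,0,0,0,0,0],[0,0,0,0,0,0],[0,0,0,0,0,0],[0,0,0,0,0,0],[0,0,0,0,0,0]],
], jaw=255)

```text
clock: 11.4
tool_pos: [0.529, 0.2048, 0.0229]
orientation: [-180.0, 0.0, -78.9]
force: [-0.8, -0.4, 4.9]
opening: 0.0488
gripper_force: 30.0
```

Request:
step_arm([
  [[0,0,-0.1,0,0,0],[0,0,-0.3,0,0,0],[0,0,-0.6,0,0,0],[0,0,-0.9,0,0,0],[0,0,-1,0,0,0],[0,0,-1,0,0,0]],
])

```text
clock: 12.0
tool_pos: [0.5289, 0.2049, 0.1235]
orientation: [-179.9, 0.1, -79.0]
force: [-0.2, 1.0, -5.8]
opening: 0.0487
gripper_force: 30.0
```

```bash
python3 look.py w3; python3 - <<'E'
from plant import *
from h import *
for n in("scene","top"):
    p,d=snapshot(n); cv2.imwrite(f"pics/{n}3.png",p[:,:,::-1])
    if n=="scene": cv2.imwrite("pics/s3c.png",cv2.resize(p[100:260,150:350],None,fx=4,fy=3.75,interpolation=cv2.INTER_CUBIC)[:,:,::-1])
E
```

```text
12.0 [0.5289 0.2049 0.1235] [-1.799e+02  8.000e-02 -7.896e+01] [ 40.9  15.5 -21.1  -0.  -53.2 -29.9] 0.04870422621402511
cam [0.544 0.124 0.282]
[259.8 237.4] [210, 194, 100, 77, 5788] 0.032 [521.6 241.9] [96.4 77.9] 11.1
[259.8 237.4] [210, 194, 100, 77, 5788] 0.055 [523.6 231.1] [87.5 70.7] 11.1
[466.6 236.4] [415, 223, 97, 34, 2156] 0.032 [335.8 211.6] [86.1 34. ] 11.3
[466.6 236.4] [415, 223, 97, 34, 2156] 0.055 [354.9 203.5] [78.2 30.9] 11.3
[260.4 302.9] [223, 296, 74, 17, 860] 0.032 [506.3 319.2] [73.4 19.2] 12.4
[260.4 302.9] [223, 296, 74, 17, 860] 0.055 [509.7 301.2] [66.7 17.4] 12.4
```

View pics/s3c.png

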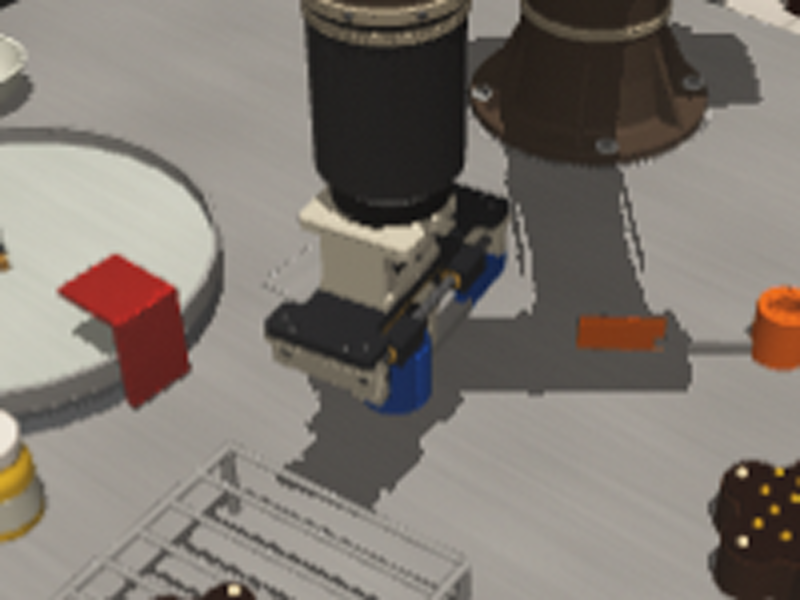

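Held and lifted level: the hub is in the fingers at crop (400,375) with the bar and blade pointing back at (490,280). I'll raise it and carry it over to look at the shaft.

Request:
step_arm([
  [[0,0,-0.3,0,0,0],[0.1,0,-0.6,0,0,0],[0.4,-0.05,-0.6,0,0,0],[0.7,-0.1,-0.6,0,0,0],[0.96,-0.13,-0.6,0,0,0]],
])

```text
clock: 12.65
tool_pos: [0.5592, 0.1116, 0.1807]
orientation: [179.8, -0.0, -78.9]
force: [-0.1, -0.5, -4.3]
opening: 0.0489
gripper_force: 30.0
```

Request:
step_arm([
  [[0.3,-0.05,0,0,0,0],[0.6,-0.1,0,0,0,0],[0.96,-0.13,0,0,0,0]],
])

```text
clock: 12.95
tool_pos: [0.5905, 0.0203, 0.1803]
orientation: [179.8, 0.0, -78.9]
force: [1.7, 1.2, -5.1]
opening: 0.0494
gripper_force: 30.0
```

Request:
step_arm([
  [[0.3,-0.05,0,0,0,0],[0.6,-0.1,0,0,0,0],[0.96,-0.13,0,0,0,0]],
])

```text
clock: 13.25
tool_pos: [0.6217, -0.0714, 0.1801]
orientation: [179.8, 0.0, -78.9]
force: [1.0, -0.9, -4.7]
opening: 0.0489
gripper_force: 30.0
```

Request:
step_arm([
  [[0.3,-0.05,0,0,0,0.2],[0.6,-0.1,0,0,0,0.4],[0.85,-0.13,0,0,0,0.6],[0.96,-0.13,0,0,0,0.85],[0.96,-0.13,0,0,0,0.85]],
])

```text
clock: 13.75
tool_pos: [0.6524, -0.1639, 0.1794]
orientation: [179.7, -0.1, -103.6]
force: [0.0, 1.0, -6.2]
opening: 0.0489
gripper_force: 30.0
```

Request:
step_arm([
  [[0,0,0,0,0,0.2],[0,0,0,0,0,0.4],[0,0,0,0,0,0.6],[0,0,0,0,0,0.85],[0,0,0,0,0,0.85]],
])

```text
clock: 14.25
tool_pos: [0.6526, -0.1615, 0.1809]
orientation: [179.9, -0.1, -127.6]
force: [0.5, 0.7, -5.8]
opening: 0.0488
gripper_force: 30.0
```

Request:
step_arm([
  [[0,0,0,0,0,0.2],[0,0,0,0,0,0.4],[0,0,0,0,0,0.6],[0,0,0,0,0,0.85],[0,0,0,0,0,0.85],[0,0,0,0,0,0.85]],
])

```text
clock: 14.85
tool_pos: [0.653, -0.162, 0.1819]
orientation: [180.0, -0.1, -151.6]
force: [0.4, 0.1, -4.3]
opening: 0.0485
gripper_force: 30.0
```

```bash
python3 look.py w4
```

```text
14.85 [ 0.653  -0.162   0.1819] [ 1.7996e+02 -6.0000e-02 -1.5161e+02] [  2.6  22.   -3.1  -0.  -65.  -64.2] 0.04852630790922981
cam [ 0.58  -0.201  0.341]
[260.7 238.8] [211, 195, 99, 76, 5484] 0.032 [ 710.2 -130.3] [ 94.8 117.6] 28.3
[260.7 238.8] [211, 195, 99, 76, 5484] 0.055 [ 700.5 -135.6] [ 87.7 108.8] 28.3
[466.5 236.7] [415, 223, 97, 34, 2082] 0.032 [606.3  77.1] [ 41.6 106.7] 27.5
[466.5 236.7] [415, 223, 97, 34, 2082] 0.055 [604.3  56.3] [38.5 98.7] 27.5
[259.7 303.2] [223, 297, 74, 16, 858] 0.032 [795.5 -84.9] [22.3 90.5] 28.3
[259.7 303.2] [223, 297, 74, 16, 858] 0.055 [779.5 -93.5] [20.6 83.7] 28.3
```

View pics/w4.png

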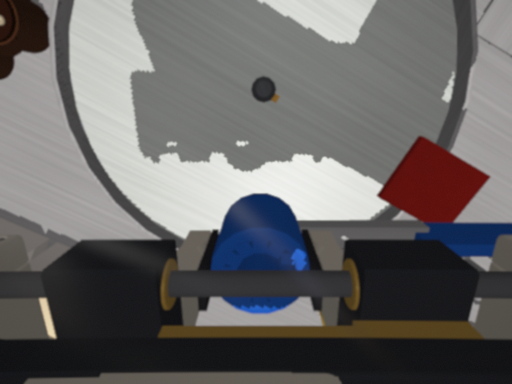

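```bash
python3 - <<'E'
from plant import *
from h import *
z=np.load("w4.npz");p=z["p"];c=calibration("wrist")
o=get_obs(); print(c["tvec"])
g=cv2.cvtColor(p,cv2.COLOR_RGB2GRAY)
roi=g[70:110,240:290]; m=(roi<85).astype(np.uint8)
for ce,s,px in blobs(m,50):
    px=px+[240,70]; print("shaft",ce+[240,70],s, ray(c,px.mean(0),.098).round(4), (cv2.minEnclosingCircle(px.astype(np.float32))))
print(g[88,245:285]); print(g[75:105,263])
m=(mask(p,*RED)|mask(p,*RED2))
for ce,s,px in blobs(m,500):
    w=ray(c,px,.1)[:,:2];r=cv2.minAreaRect((w*1000).astype(np.float32));print("keeper",ce,s,np.round(r[0],1),np.round(r[1],1),r[2],cv2.boxPoints(r).round(1).tolist())
hsv=cv2.cvtColor(p,cv2.COLOR_RGB2HSV)[80:110,255:295]
k=np.argwhere((hsv[...,1]>110)&(hsv[...,0]<30))[:,::-1]+[255,80]
if len(k): print("key",k.mean(0),ray(c,k.mean(0),.05).round(4))
# tilt check: depth of blade
d=z["d"]; b=blobs(mask(p,*BLUE),1000)
for ce,s,px in b: print(ce, np.percentile(d[px[:,1],px[:,0]],[5,50,95]).round(4))
E
```

```text
[ 0.45193784 -0.4991863   0.19969379]
shaft [263.3  89. ] [11, 6, 25, 26, 486] [[ 0.5721 -0.2021  0.098 ]] ((263.5, 88.75), 12.759900093078613)
[118 118 119 120 119 112  89  57  41  39  43  48  51  52  51  53  54  54
  52  52  51  51  51  51  50  50  46  40  38  48  77 105 117 120 119 119
 119 119 119 119]
[106  83  55  42  43  47  50  53  52  52  54  53  54  52  54  54  54  52
  53  52  51  48  43  38  36  39  59  90 113 121]
keeper [432.9 183.9] [381, 138, 107, 84, 5199] [572.7 -37.7] [69.1 58.9] 89.46266174316406 [[543.0, -71.9000015258789], [601.7999877929688, -72.5], [602.5, -3.4000000953674316], [543.5999755859375, -2.799999952316284]]
key [274.62857143  97.62857143] [[ 0.5722 -0.1893  0.05  ]]
[260.7 238.8] [0.1384 0.1435 0.1788]
[466.5 236.7] [0.1656 0.176  0.1912]
```

Shaft at (0.5721,-0.2021), home heading 90°. Moving over the shaft and lowering with force checks.

Request:
step_arm([
  [[0.25,0.01,0,0,0,0],[0.5,0.02,0,0,0,0],[0.75,0.03,0,0,0,0],[0.9,0.03,0.2,0,0,0],[0.9,0.03,0.5,0,0,0],[0.9,0.03,0.5,0,0,0],[0.9,0.03,0.5,0,0,0]],
])

```text
clock: 15.6
tool_pos: [0.5726, -0.202, 0.1328]
orientation: [180.0, -0.1, -151.8]
force: [1.2, 0.2, -3.6]
opening: 0.0486
gripper_force: 30.0
```

Request:
step_arm([
  [[0,0,0.05,0,0,0],[0,0,0.1,0,0,0],[0,0,0.15,0,0,0],[0,0,0.2,0,0,0],[0,0,0.25,0,0,0],[0,0,0.25,0,0,0]],
])

```text
clock: 16.2
tool_pos: [0.572, -0.2018, 0.1066]
orientation: [179.9, -0.1, -152.0]
force: [0.2, -0.1, -5.1]
opening: 0.049
gripper_force: 30.0
```

```bash
python3 - <<'E'
from plant import *
from h import *
o=get_obs(); print(o["clock"],o["tool_pos"].round(4),o["orientation"].round(2),o["force"].round(1),o["moment"].round(2))
p,d=snapshot("scene"); p2,_=snapshot("wrist")
a=cv2.resize(p[110:210,80:220],None,fx=5.7,fy=6,interpolation=cv2.INTER_CUBIC)
cv2.imwrite("pics/s5.png",a[:,:,::-1])
E
```

```text
16.2 [ 0.572  -0.2018  0.1066] [ 1.7995e+02 -7.0000e-02 -1.5200e+02] [ 0.2 -0.1 -5.1] [-0.01 -0.19 -0.03]
```

View pics/s5.png

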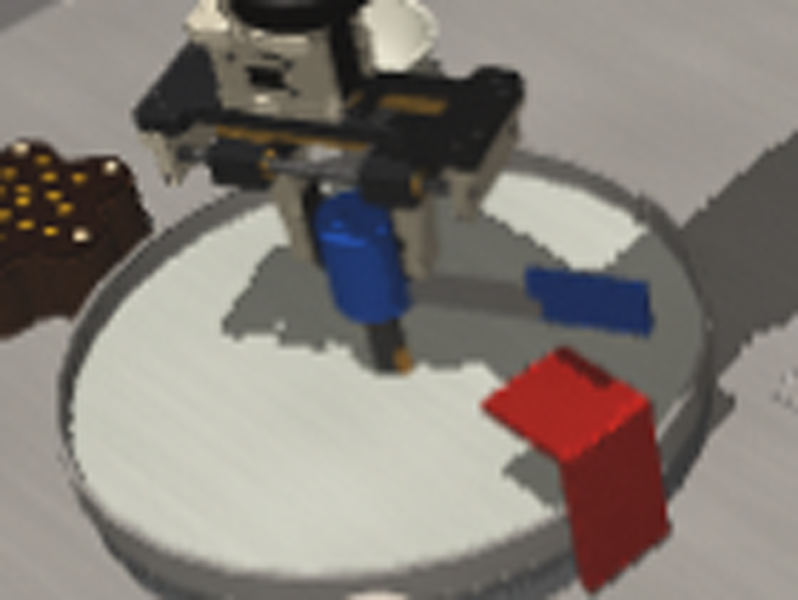

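The view shows the hub threaded on the shaft at (360,260), with the shaft and key below at (390,350), and the blade at (590,300) clear of the keeper. There's no side force. Lowering, then swinging home, 28° in tool wz +.

Request:
step_arm([
  [[0,0,0.06,0,0,0],[0,0,0.12,0,0,0],[0,0,0.18,0,0,0],[0,0,0.24,0,0,0],[0,0,0.29,0,0,0],[0,0,0.29,0,0,0],[0,0,0.29,0,0,0]],
])

```text
clock: 17.0
tool_pos: [0.5725, -0.2019, 0.0785]
orientation: [180.0, -0.0, -152.0]
force: [0.5, -0.1, -5.1]
opening: 0.0488
gripper_force: 30.0
```

Request:
step_arm([
  [[0,0,0,0,0,0.1],[0,0,0,0,0,0.2],[0,0,0,0,0,0.3],[0,0,0,0,0,0.4],[0,0,0,0,0,0.5],[0,0,0,0,0,0.5]],
])

```text
clock: 17.6
tool_pos: [0.5727, -0.202, 0.079]
orientation: [-180.0, 0.0, -166.4]
force: [-0.7, 0.1, -5.6]
opening: 0.0486
gripper_force: 30.0
```

Request:
step_arm([
  [[0,0,0,0,0,0.1],[0,0,0,0,0,0.2],[0,0,0,0,0,0.3],[0,0,0,0,0,0.4],[0,0,0,0,0,0.48],[0,0,0,0,0,0.48],[0,0,0,0,0,0.48]],
])

```text
clock: 18.3
tool_pos: [0.5726, -0.202, 0.0787]
orientation: [-180.0, 0.0, -180.0]
force: [0.0, -0.4, -4.1]
opening: 0.049
gripper_force: 30.0
```

```bash
python3 look.py w6 | head -2; python3 - <<'E'
from plant import *
from h import *
o=get_obs(); print(o["force"].round(1),o["moment"].round(2))
p,d=snapshot("scene"); c=calibration("scene")
zf=o["tool_pos"][2]-.0229
for ce,s,px in blobs(mask(p,*BLUE),15):
    if 80<ce[0]<220 and ce[1]>110: print(ce,s,ray(c,ce,zf+.016)[0].round(4))
cv2.imwrite("pics/s6.png",cv2.resize(p[110:210,80:220],None,fx=5.7,fy=6,interpolation=cv2.INTER_CUBIC)[:,:,::-1])
E
```

```text
18.3 [ 0.5726 -0.202   0.0787] [-1.8000e+02  1.0000e-02 -1.7995e+02] [ -1.   21.8 -18.7   0.  -49.5 -88.9] 0.048989104119803686
cam [ 0.49  -0.202  0.238]
[-0.7  0.4 -4.3] [-0.09 -0.16 -0.04]
[143.1 161.7] [138, 153, 12, 17, 130] [ 0.5793 -0.208   0.0718]
[166.6 171.8] [165, 170, 5, 5, 15] [ 0.5639 -0.1087  0.0718]
```

Request:
step_arm([
  [[0,0,0.03,0,0,0],[0,0,0.06,0,0,0],[0,0,0.08,0,0,0],[0,0,0.1,0,0,0],[0,0,0.1,0,0,0]],
])

```text
clock: 18.9
tool_pos: [0.5722, -0.2019, 0.0681]
orientation: [180.0, -0.0, 179.9]
force: [0.4, -0.1, -5.6]
opening: 0.049
gripper_force: 30.0
```

Request:
step_arm([
  [[0,0,0.03,0,0,0],[0,0,0.06,0,0,0],[0,0,0.085,0,0,0],[0,0,0.085,0,0,0],[0,0,0.085,0,0,0]],
])

```text
clock: 19.4
tool_pos: [0.5725, -0.2019, 0.06]
orientation: [-180.0, -0.0, 179.9]
force: [0.5, -0.3, -4.9]
opening: 0.0489
gripper_force: 30.0
```

The keyway is over the key. One last millimetre, then wait, release and retreat.

Request:
step_arm([
  [[0,0,0.005,0,0,0],[0,0,0.012,0,0,0],[0,0,0.012,0,0,0],[0,0,0.012,0,0,0],[0,0,0.012,0,0,0]],
])

```text
clock: 19.9
tool_pos: [0.5726, -0.2019, 0.059]
orientation: [-180.0, 0.0, 179.9]
force: [0.6, 0.0, -4.2]
opening: 0.0486
gripper_force: 30.0
```

Request:
step_arm([
  [[0,0,0,0,0,0],[0,0,0,0,0,0],[0,0,0,0,0,0],[0,0,0,0,0,0],[0,0,0,0,0,0],[0,0,0,0,0,0],[0,0,0,0,0,0],[0,0,0,0,0,0],[0,0,0,0,0,0],[0,0,0,0,0,0]],
], jaw=60)

```text
clock: 20.9
tool_pos: [0.5724, -0.2019, 0.0588]
orientation: [-180.0, -0.0, 179.9]
force: [-0.3, -0.2, -0.5]
opening: 0.067
gripper_force: 0.0
```

Request:
step_arm([
  [[0,0,-0.1,0,0,0],[0,0,-0.3,0,0,0],[0,0,-0.5,0,0,0],[0,0,-0.8,0,0,0],[0,0,-1,0,0,0],[0,0,-1,0,0,0]],
])

```text
clock: 21.5
tool_pos: [0.5745, -0.2023, 0.1633]
orientation: [-179.9, 0.4, 180.0]
force: [-0.6, 0.4, 0.0]
opening: 0.0672
gripper_force: 0.0
```

Request:
step_arm([
  [[-0.3,0,-0.3,0,0,0],[-0.6,0,-0.5,0,0,0],[-0.8,0,-0.5,0,0,0],[-0.8,0,-0.5,0,0,0],[-0.8,0,-0.5,0,0,0]],
])

```text
clock: 22.0
tool_pos: [0.652, -0.2018, 0.2079]
orientation: [180.0, -0.1, 179.9]
force: [0.1, -0.2, -1.0]
opening: 0.0671
gripper_force: 0.0
```

```bash
python3 look.py w7; python3 - <<'E'
from plant import *
from h import *
p=np.load("w7.npz")["p"]; q,_=snapshot("scene")
a=cv2.resize(q[110:210,80:220],(400,300),interpolation=cv2.INTER_CUBIC); b=cv2.resize(p,(400,300))
cv2.imwrite("pics/f.png",np.hstack([a,b])[:,:,::-1])
E
```

```text
22.0 [ 0.652  -0.2018  0.2079] [ 1.7998e+02 -9.0000e-02  1.7993e+02] [ -0.9  21.9   0.3  -0.  -68.5 -89.2] 0.06710540697405777
cam [ 0.569 -0.202  0.367]
[258.9 101.1] [233, 74, 54, 56, 1887] 0.032 [ 572.1 -201.7] [57.8 56.9] 89.9
[258.9 101.1] [233, 74, 54, 56, 1887] 0.055 [ 571.9 -201.7] [53.8 53. ] 89.9
[379.4 101.4] [354, 98, 53, 8, 398] 0.032 [571.8 -71.2] [56.1  7.2] 89.6
[379.4 101.4] [354, 98, 53, 8, 398] 0.055 [571.7 -80.2] [52.3  6.7] 89.6
```

View pics/f.png

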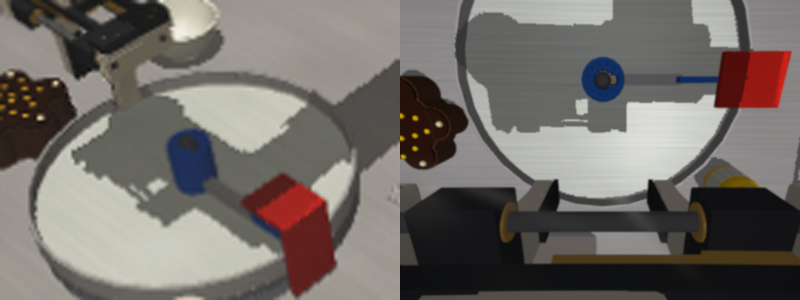

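The hub sits down with the shaft showing through its bore at (603,79), and the blade runs under the red keeper at (720,80). I'll check the height by depth and hand in.

```bash
python3 - <<'E'
from plant import *
from h import *
z=np.load("w7.npz"); px=[b[2] for b in blobs(mask(z["p"],*BLUE),1000)][0]
t=.367-np.percentile(z["d"][px[:,1],px[:,0]],[10,50]); print("hub top z",t)
if t[1]<.098: print(close_job())
E
```

```text
hub top z [0.10947047 0.10353427]
```

```bash
python3 - <<'E'
from plant import *
from h import *
z=np.load("w7.npz"); d=z["d"]
print("floor",.367-d[95:105:3,180:220:10].round(4)); print("shaft",.367-d[98:105,254:264:3].round(4)); print("row",.367-d[101,228:292:2].round(4))
w=np.load("w2.npz")["d"]; print("w2 cam .367 bench",.367-w[100:140:20,300:320:10],"hub",.367-w[121,236:286:3].round(4))
E
```

```text
floor [[0.05440003 0.05360001 0.05330002 0.05410001]
 [0.05440003 0.05400002 0.05350003 0.05420002]
 [0.05270001 0.05290002 0.05260003 0.05150002]
 [0.05060002 0.05130002 0.05170003 0.0528    ]]
shaft [[0.11130002 0.11150002 0.11140001 0.11200002]
 [0.11090001 0.11000001 0.11140001 0.11110002]
 [0.11160001 0.11160001 0.11160001 0.1119    ]
 [0.11000001 0.11110002 0.1112     0.11090001]
 [0.10890001 0.11050001 0.11040002 0.11170003]
 [0.11090001 0.11050001 0.11070001 0.10960001]
 [0.11180001 0.1112     0.11070001 0.10980001]]
row [0.05270001 0.05310002 0.10260001 0.10450003 0.10440001 0.10360003
 0.10340002 0.10350001 0.10420001 0.10420001 0.07590002 0.10530001
 0.1103     0.11000001 0.11160001 0.11110002 0.1112     0.1103
 0.11020002 0.10890001 0.10500002 0.06600001 0.0645     0.06500003
 0.06120002 0.09480003 0.10330001 0.10410002 0.10450003 0.10330001
 0.06760001 0.06730002]
w2 cam .367 bench [[0.01786581 0.01701635]
 [0.02695987 0.02528509]] hub [0.0618     0.0634     0.06330001 0.06400001 0.06470001 0.0097
 0.0097     0.01040003 0.00980002 0.00960001 0.00940001 0.00940001
 0.0097     0.03870001 0.06280002 0.06480002 0.02680001]
```

The depth reading is offset by about 13 mm (shaft top reads 0.111, true 0.098). The shaft stands 7 mm above the hub top, which is what it should be when home (62 − 55). Handing in.

```bash
python3 -c "
from plant import *
print(close_job())"
```

```text
the job is handed in; nothing more can be done
None
```

The job is handed in (the hand-in gave no verdict): the scraper hub is keyed and fully down on the pan floor, with its blade under the keeper and the gripper clear of it; the cake, jar and spatula were never touched on purpose, but I did not re-measure them at the end.

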